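# Weigh a glass die on the balance

## Robot

A 7-joint arm with a two-finger parallel gripper is mounted at the origin on the work surface. World frame = base frame: x ahead of the robot, y to its left, z up, the work surface at z = 0. Lengths are in m, angles in rad, forces in N, time in s.
With the tool pointing down it reaches from about 0.4 to 0.875 m from the base axis. Payload 19.3 kg.
Tool frame: the origin (TCP) lies midway between the tips of the shut fingers; the grasp point (between the pads) lies 19 mm behind it; z points along the fingers, y is the direction in which the jaws open and shut (so a half turn about z gives the same grasp; the last joint's range is limited). The gripper opens to 85 mm and grips with 20 to 120 N. Pads are 22 mm wide; open, the fingers measure 114 mm over their backs; the gripper's body (76 mm by 85 mm) begins 54 mm behind the grasp point. The pads swing forward as they close: fully open they stand 13 mm farther back than shut.
Start: joints at [-1.383, 0.521, -0.036, 1.599, 0.021, 1.021, -0.113], TCP at [0.159, 0.604, 0.231] pointing down, gripper open.
Joint ranges: [-2.91, 2.91], [-0.3, 2.13], [-1.5, 1.42], [0.17, 2.43], [-1.26, 4.41], [0.16, 1.93], [-2.52, 2.52]. Speed limits (rad/s): [1.89, 1.89, 2.39, 2.39, 3.01, 3.01, 3.01].

## Interface

Orientations are given as [roll, pitch, yaw] about the fixed x, y, z axes, in that order (R = Rz(yaw) Ry(pitch) Rx(roll)).
In Python, from workcell import bot gives the robot as it stands.
- The arm moves only by the tool servo_tool, never from a script. Its argument "plan" is a list of rows, each a list of 5 numbers: the shift along the world's x, y, z in mm, then the turn about the world's z in rad, then the gripper's target within -1 to 1 (shut at 1, half-way at 0, fully open at -1). In form: [[tx, ty, tz, yaw, jaw], ...]. A call has exactly 10 rows; each row is the pose to reach, as a shift and turn from the pose commanded when the call began; what a row does not reach only later rows make up. A row lasts 1/12 s, in which the tool goes at most 41.7 mm and 7.16 degrees, less where a joint would pass 70% of its speed; a pose out of reach is approached as far as the arm can. A call with a gripper value outside its range is refused whole. The fingers move at their own pace and stop on an object; "squeeze" is the grip in N (left out, the last holds). Time passes only in rows, so rows that repeat a pose let the fingers close, or fill a call up. It gives the time, the measured TCP pose, the force and the opening at its end, in the units of the state.
- bot.observe(): the state, without advancing time (a new reading comes with each control period).
- bot.grab_frame(name): name is "scene" or "top"; returns the picture (400x640x3 uint8, blue, green, red); there is no depth.
- bot.calibration(name): a dict with "fx", "fy", "cx", "cy" (pixels), "T" (4x4, takes a point from camera to world coordinates). Camera axes: x right, y down, z forward; pixel columns grow to the right and rows downward; lengths in m; the calibration is good to about 2 mm. A picture is of the moment at which its call begins. calibration takes no time and is no camera call.
- bot.job_done(): hands the job in, once; it reports no verdict.
The state is a dict: "clock": time; "qpos": joint angles; "qd": joint speeds; "joint_efforts": joint torques, N m; "position": TCP position; "tool_rot": TCP orientation; "force": force on the tool from outside, world axes, zero at the start; "moment": the same for the moment, N m; "grip_width": finger opening in m.
Only numpy, scipy, OpenCV 4.12 (cv2) and the standard library are available. Lean on these libraries where they do the work, as an engineer would, in place of code of your own. Each camera call takes 0.05 s, during which the arm holds its last target.

## Task

A glass die stands on one pan of the balance. Pull up the spring knob on the weight case, slide the case's cover fully open, and stand brass weights on the empty pan until the beam comes to rest level. Leave the die on its pan and any unused weight in the case, and do not disturb the other dice or anything else on the shelf.

Things in the scene. Friction and masses are not known exactly. Their poses are not given: they have to be found in the camera images.
- beam (a joint): tilt of the balance's beam, rad. 0 = level; positive = the die's pan is low. Stops at -0.14 and +0.14 (each pan then 15 mm below or above its level height). Springy: about 2.2 mrad per gram of difference (so at the stop from about 65 g), settles within about 1.5 s
- pan_die_floor (a point): balance pan with a glass die on it at the start. Point: centre of the floor's upper face; y axis along the beam from the empty pan to this one, z up. Pans: round steel dishes, floor radius 53 mm, rim 60 mm outer radius and 6 mm above the floor; always horizontal; where a thing stands on a pan does not matter. Pans 220 mm apart, floors 115 mm above the table when level
- pan_free_floor (a point): the same point and axes of the other, equal pan, empty at the start. It starts high, floor 130 mm above the table, and sinks as it is loaded. Between and below the pans are the brass beam and a wooden base 240 x 90 x 22 mm
- case: wooden weight case, fixed, 96 (x) x 190 (y) x 58 mm. Origin: centre of its underside, x along the short side (cover opens towards +x), y towards the knob's end, z up. Inside: floor 12 mm above the table, x -42 to 42, y -87 to 73 mm; the weights stand in a row near x = 0, y about -58, -7, 44 mm, hidden by an aluminium cover 98 x 202 x 6 mm, upper face 65 mm above the table
- cover (a joint): how far the cover of the case is slid open along the case's +x, m: 0 shut, 0.088 fully open. Needs about 1 to 3 N. Locked by the plunger's pin when shut; beyond 0.080 the pin drops into a second hole and keeps the cover open
- plunger (a joint): how far the spring plunger on the cover is pulled up, m: 0 down (locked), 0.013 at its stop. From about 0.005 its pin is free of the hole. Spring pulls it back with 3.5 N at 0 and 8 N at the stop. While the pin is up or rides on the case's edge, the cover can be slid by the same knob
- plunger_knob (a point): centre of the plunger's black round knob, 24 mm across and 22 mm high, upright axis, standing on the cover near its +y, -x corner (case frame -41, 84 mm when shut); its centre is 88 mm above the table when down. It travels with the cover
- w50_center (a point): brass 50 g weight, 30 mm tall: foot 20 mm across and 12 mm high, neck 9 mm across and 6 mm high, then a round gripping knob 13 mm across and 12 mm high. Point: its centre, 15 mm above its underside; the middle of its knob is 9 mm above this point. Starts upright in the case; the weights' order in the row varies
- w100_center (a point): brass 100 g weight, 35 mm tall: foot 27 mm across and 16 mm high, neck 9 mm across and 6 mm high, then a round gripping knob 14 mm across and 13 mm high. Point: its centre, 17.5 mm above its underside; the middle of its knob is 11 mm above this point. Starts upright in the case; the weights' order in the row varies
- w200_center (a point): brass 200 g weight, 41 mm tall: foot 35 mm across and 21 mm high, neck 9 mm across and 6 mm high, then a round gripping knob 15 mm across and 14 mm high. Point: its centre, 20.5 mm above its underside; the middle of its knob is 13.5 mm above this point. Starts upright in the case; the weights' order in the row varies
- die_cube_center (a point): glass cube die, 39 mm, about 150 g (within 2 %). Point: its centre. One of the three glass dice stands on the die's pan, the other two on the lid of the black organiser; which one varies
- die_column_center (a point): glass die in the form of an upright six-sided column, 50 mm across the corners, 62 mm tall, about 250 g (within 2 %). Point: its centre, 31 mm up
- die_pyramid_center (a point): glass die in the form of a blunt four-sided pyramid, base 64 mm square, top 28 mm square, 56 mm tall, about 300 g (within 2 %). Point: half-way up
- organiser: black plastic tackle-style organiser with two latches, fixed, 176 (x) x 276 (y) x 100 mm, at the back; two dice stand on it. Origin: centre of its underside. Leave alone
- coasters: stack of round dark silicone coasters, 92 mm across, 31 mm high, in front of the case (robot's side). Origin: centre of its underside. Bystander
- dish: white ceramic dish, 90 mm across, 26 mm high, in front of the balance. Origin: centre of its underside. Bystander
- mug: ceramic mug, 78 mm across, 90 mm high, with a handle, behind the balance. Origin: centre of its underside. Bystander
- jar: glass jar with steel lid, 68 mm across, 125 mm high, behind the balance. Origin: centre of its underside. Bystander
- pawn: turned wooden pawn, 32 mm across, 44 mm tall, near the middle, on the robot's side of the case and the balance. Origin: centre of its underside. Bystander

How it is judged:
On the way, in this order (a step that is already met when the one before it is completed fails the run):
1. the spring plunger is pulled up, freeing the cover (value of joint plunger above 0.005 m), for 0.1 s.
2. the cover of the weight case is slid fully open (value of joint cover above 0.078 m), for 0.2 s.
3. a brass weight stands on the empty pan (((horizontal distance between w50_center and pan_free_floor below 0.056 m and z of w50_center in the frame of pan_free_floor between 0.004 and 0.045 m) or (horizontal distance between w100_center and pan_free_floor below 0.056 m and z of w100_center in the frame of pan_free_floor between 0.004 and 0.045 m) or (horizontal distance between w200_center and pan_free_floor below 0.056 m and z of w200_center in the frame of pan_free_floor between 0.004 and 0.045 m))), for 0.2 s.
At the end, for the whole second after the job is handed in: The beam rests within 0.03 rad of level, the cover is still open (beyond 78 mm of its 88), every brass weight stands upright either on the pan that was empty or inside the case, and all three dice are where they were (within 40 mm): the weighed one still on its pan (value of joint beam between -0.03 and 0.03 rad and velocity of joint beam between -0.05 and 0.05 rad/s and value of joint cover above 0.078 m and ((horizontal distance between w50_center and pan_free_floor below 0.056 m and z of w50_center in the frame of pan_free_floor between 0.004 and 0.045 m) or (x of w50_center in the frame of case between -0.045 and 0.045 m and y of w50_center in the frame of case between -0.09 and 0.075 m and height (world z) of w50_center below 0.05 m)) and ((horizontal distance between w100_center and pan_free_floor below 0.056 m and z of w100_center in the frame of pan_free_floor between 0.004 and 0.045 m) or (x of w100_center in the frame of case between -0.045 and 0.045 m and y of w100_center in the frame of case between -0.09 and 0.075 m and height (world z) of w100_center below 0.05 m)) and ((horizontal distance between w200_center and pan_free_floor below 0.056 m and z of w200_center in the frame of pan_free_floor between 0.004 and 0.045 m) or (x of w200_center in the frame of case between -0.045 and 0.045 m and y of w200_center in the frame of case between -0.09 and 0.075 m and height (world z) of w200_center below 0.05 m)) and angle between each of w50_center, w100_center, w200_center's own z axis and vertical below 0.3 rad and distance of each of die_cube_center, die_column_center, die_pyramid_center from where it was at the start of the episode below 0.04 m); the robot touches nothing.
It fails at once if a glass die is displaced by more than 40 mm (distance of any of die_cube_center, die_column_center, die_pyramid_center from where it was at the start of the episode above 0.04 m).
It fails at once if the coasters, dish, mug, jar or pawn is pushed more than 30 mm or tipped over (distance of any of coasters, dish, mug, jar, pawn from where it was at the start of the episode above 0.03 m or angle between any of coasters, dish, mug, jar, pawn's own z axis and vertical above 0.5 rad).
It also fails if it takes over 70 s, if anything falls off the work surface, if the arm or the gripper's body presses on something with over 40 N, if the wrist force passes 120 N, or if a joint passes its speed limit or range.

## Working session

There is one attempt and no reset: what is moved stays moved. The work goes in short steps, Python scripts to look and compute and a tool call to move; the robot and the scene stay as the last step left them, time stands still between calls to the robot, and variables do not carry over. Pictures are saved under pics/ and viewed, and the job is handed in when it is done.

Besides the shell and the picture viewer there is one more tool, called after "Emit:" as name([rows], argument=value, ...), one row to a line, values as JSON. servo_tool: Moves the arm, as the interface text tells. Its arguments: {"type":"object","properties":{"plan":{"type":"array","items":{"type":"array","items":{"type":"number"}}},"squeeze":{"type":"number"}},"required":["plan"]}

```bash
mkdir -p pics; ls; python3 - <<'E'
from workcell import bot
import cv2,numpy as np
np.set_printoptions(precision=4,suppress=True)
print(bot.observe())
for n in("scene","top"):
    cv2.imwrite(f"pics/{n}0.png",bot.grab_frame(n)); print(n,bot.calibration(n))
E
```

```text
pics
{'clock': 0.0, 'qpos': array([-1.3832,  0.522 , -0.0364,  1.6   ,  0.0211,  1.0211, -0.1128]), 'qd': array([ 0.0001, -0.0006, -0.0021, -0.0015,  0.0005,  0.0006, -0.0012]), 'joint_efforts': array([ -0.0002, -92.7112,   1.9802, -36.9932,   0.0179,   0.0081,
         0.    ]), 'position': array([0.1593, 0.604 , 0.2307]), 'tool_rot': array([-3.1404,  0.    ,  2.8838]), 'force': array([-0.0669,  0.225 ,  0.9803]), 'moment': array([-0.0795,  0.0468,  0.036 ]), 'grip_width': 0.08520619148396882}
scene {'fx': 363.2237032035763, 'fy': 363.2237032035763, 'cx': 320.28681169901387, 'cy': 195.16302109519611, 'T': array([[-0.5982,  0.5832, -0.5496,  0.9854],
       [ 0.8013,  0.431 , -0.4149,  0.309 ],
       [-0.0051, -0.6886, -0.7251,  0.6265],
       [ 0.    ,  0.    ,  0.    ,  1.    ]])}
top {'fx': 506.2707090995271, 'fy': 506.2707090995271, 'cx': 327.3279943038822, 'cy': 198.1155898795352, 'T': array([[ 0.005 , -0.9847,  0.174 ,  0.3775],
       [-1.    , -0.0062, -0.006 , -0.0175],
       [ 0.007 , -0.174 , -0.9847,  1.342 ],
       [ 0.    ,  0.    ,  0.    ,  1.    ]])}
```

View pics/scene0.png

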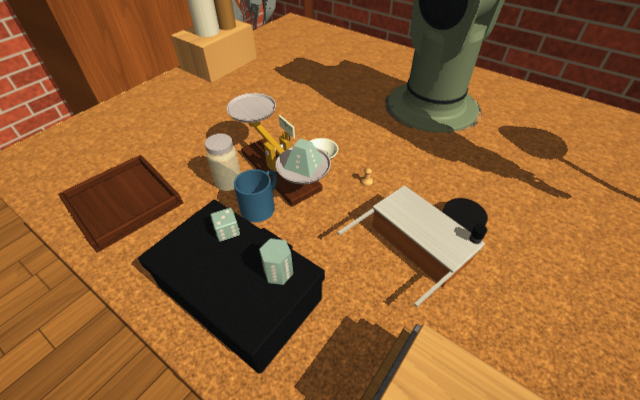

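View pics/top0.png

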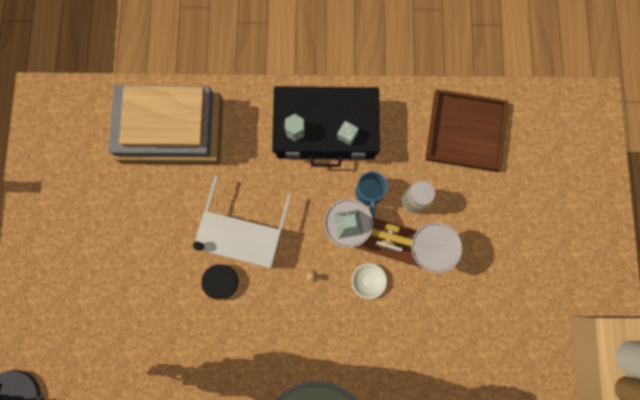

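```bash
cat > h.py <<'E'
import numpy as np,cv2
from workcell import bot
def ray(n,u,v):
    c=bot.calibration(n);d=c["T"][:3,:3]@np.array([(u-c["cx"])/c["fx"],(v-c["cy"])/c["fy"],1]);return c["T"][:3,3],d
def at(n,u,v,z):
    o,d=ray(n,u,v);return (o+d*(z-o[2])/d[2]).round(4)
def proj(n,p):
    c=bot.calibration(n);T=np.linalg.inv(c["T"]);q=T[:3,:3]@np.array(p)+T[:3,3]
    return (q[:2]/q[2]*[c["fx"],c["fy"]]+[c["cx"],c["cy"]]).round(1)
def crop(n,src,x0,y0,w,h,k,out):
    im=src if not isinstance(src,str) else cv2.imread(src)
    c=cv2.resize(im[y0:y0+h,x0:x0+w],None,fx=k,fy=k,interpolation=cv2.INTER_CUBIC)
    for x in range((x0+9)//10*10,x0+w,10):
        cv2.line(c,((x-x0)*k,0),((x-x0)*k,6),(0,0,255),1); cv2.putText(c,str(x),((x-x0)*k,16),0,.35,(0,0,255),1)
    for y in range((y0+9)//10*10,y0+h,10):
        cv2.line(c,(0,(y-y0)*k),(6,(y-y0)*k),(0,0,255),1); cv2.putText(c,str(y),(8,(y-y0)*k+4),0,.35,(0,0,255),1)
    cv2.imwrite(out,c)
E
python3 - <<'E'
from h import *
crop("top","pics/top0.png",180,170,130,100,6,"pics/t_case.png")
crop("scene","pics/scene0.png",330,170,170,140,4,"pics/s_case.png")
crop("top","pics/top0.png",315,180,160,100,5,"pics/t_bal.png")
E
```

```text
(no output)
```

View pics/t_case.png

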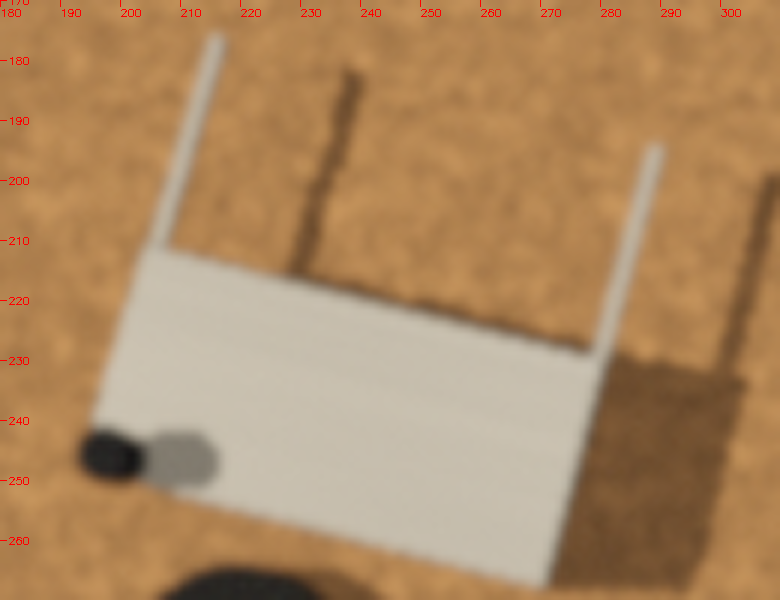

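View pics/s_case.png

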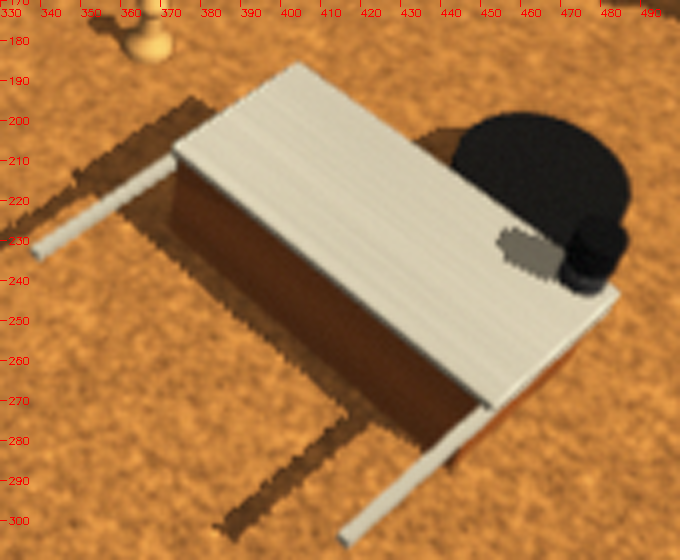

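View pics/t_bal.png

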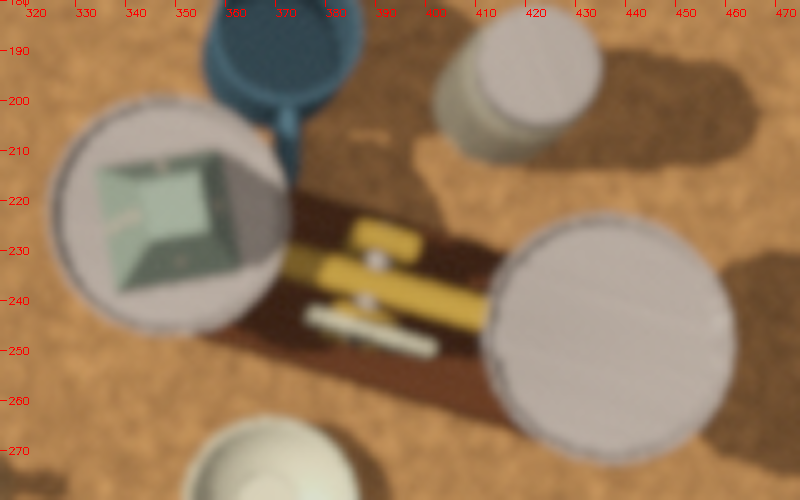

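```bash
python3 - <<'E'
from h import *
from scipy.optimize import least_squares
T=[(203.2,210.6),(279.5,228.7),(269.2,267.3)]
S=[(484.3,243),(404,185.3),(372.8,207.3),(452,271.5)]
for p in T: print(at("top",*p,.065))
for p in S: print(at("scene",*p,.065))
# cover corners, local: x+-49,y+-101
loc={'pp':(.049,.101),'pm':(.049,-.101),'mm':(-.049,-.101),'mp':(-.049,.101)}
ob=[("top",T[0],'pp'),("top",T[1],'pm'),("top",T[2],'mm'),("scene",S[0],'mp'),("scene",S[1],'mm'),("scene",S[2],'pm'),("scene",S[3],'pp')]
def f(q):
    r=[]
    for n,uv,k in ob:
        a,b=loc[k];c,s=np.cos(q[2]),np.sin(q[2])
        r+=list(np.array(proj(n,(q[0]+c*a-s*b,q[1]+s*a+c*b,.065)))-uv)
    return r
def f2(q):return f(q)
r=least_squares(f,[.45,.2,-.2],diff_step=1e-3);q=r.x
print(q,np.round(r.fun,1))
c,s=np.cos(q[2]),np.sin(q[2])
for k in [(-.041,.084),(-.041,.09),(-.041,.078)]:
    print('knob',q[0]+c*k[0]-s*k[1],q[1]+s*k[0]+c*k[1])
print('knob top',at("top",197,245.5,.099),at("top",198.3,246,.088),'scene',at("scene",480,229.5,.099))
# pans
print('free',at("top",436.5,246.5,.136),'die',at("top",348.5,222.,.106))
print('pan free scene',at("scene",251,108,.136),'die',at("scene",303,164,.106))
for nm,u,v,z in [('coaster',219.5,282,.031),('pawn',311,276,.03),('dish',369,281,.026),('mug',371,188,.09),('jar',423,192,.125)]: print(nm,at("top",u,v,z))
E
```

```text
[0.569  0.2905 0.065 ]
[0.5238 0.0954 0.065 ]
[0.4267 0.119  0.065 ]
[0.4755 0.3116 0.065 ]
[0.4273 0.1171 0.065 ]
[0.523  0.0956 0.065 ]
[0.5706 0.2873 0.065 ]
[ 0.497387    0.20239278 -0.19067027] [-0.8  1.7  0.6 -1.   2.6 -1.4  0.9 -2.6 -2.5 -0.1 -1.5  0.6  4.  -0.9]
knob 0.4730494537670381 0.29264068625443823
knob 0.4741865561315244 0.29853195082265105
knob 0.47191235140255183 0.2867494216862254
knob top [0.4774 0.2933 0.099 ] [0.4771 0.2928 0.088 ] scene [0.4811 0.2945 0.099 ]
free [ 0.4752 -0.2856  0.136 ] die [ 0.5366 -0.0775  0.106 ]
pan free scene [ 0.4804 -0.28    0.136 ] die [ 0.5388 -0.0741  0.106 ]
coaster [0.3902 0.2484 0.031 ]
pawn [0.4066 0.0152 0.03  ]
dish [ 0.3947 -0.1337  0.026 ]
mug [ 0.6254 -0.1352  0.09  ]
jar [ 0.6093 -0.2593  0.125 ]
```

Emit:
servo_tool([
  [20,-20,0,-0.12,0],
  [50,-50,0,-0.24,0],
  [85,-80,0,-0.36,0],
  [120,-115,0,-0.48,0],
  [155,-150,0,-0.6,0],
  [190,-185,0,-0.72,0],
  [225,-218,0,-0.84,0],
  [255,-250,0,-0.96,0],
  [280,-275,0,-1.08,0],
  [300,-295,0,-1.2,0],
], squeeze=40)

```text
clock: 0.93
position: [0.4479, 0.32, 0.2313]
tool_rot: [-3.141, -0.0, 1.678]
force: [0.6, 0.4, -0.1]
grip_width: 0.0432
```

Emit:
servo_tool([
  [5,-4,-10,-0.1,0],
  [10,-8,-25,-0.2,0],
  [15,-12,-45,-0.3,0],
  [19,-15,-65,-0.35,0],
  [19,-15,-85,-0.35,0],
  [19,-15,-100,-0.35,0],
  [19,-15,-110,-0.35,0],
  [19,-15,-110,-0.35,0],
  [19,-15,-110,-0.35,0],
  [19,-15,-110,-0.35,0],
])

```text
clock: 1.77
position: [0.4664, 0.307, 0.1221]
tool_rot: [3.141, -0.001, 1.334]
force: [-0.7, 0.4, 0.7]
grip_width: 0.0427
```

```bash
python3 - <<'E'
from h import *
s=bot.observe();print(s['position'],s['tool_rot'],s['grip_width'])
a=bot.grab_frame("top");b=bot.grab_frame("scene")
A="pics/a.png";B="pics/b.png"
crop("top",a,160,190,110,90,5,A);crop("scene",b,410,150,120,110,5,B)
x=cv2.imread(A);y=cv2.imread(B);h=max(x.shape[0],y.shape[0])
cv2.imwrite("pics/k1a.png",x);cv2.imwrite("pics/k1b.png",y)
E
```

```text
[0.4663562  0.30702127 0.12213719] [ 3.14099414e+00 -8.19137391e-04  1.33375348e+00] 0.0427120448939434
```

View pics/k1a.png

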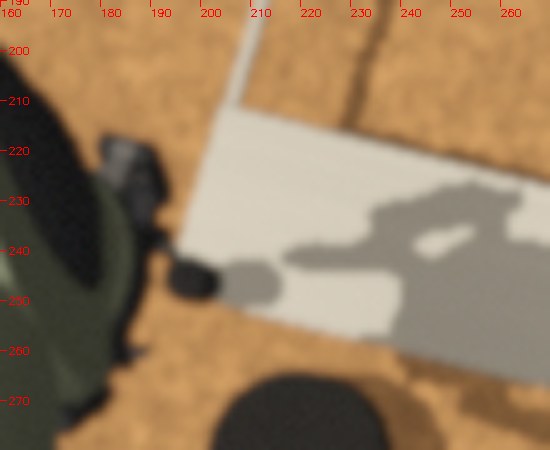

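View pics/k1b.png

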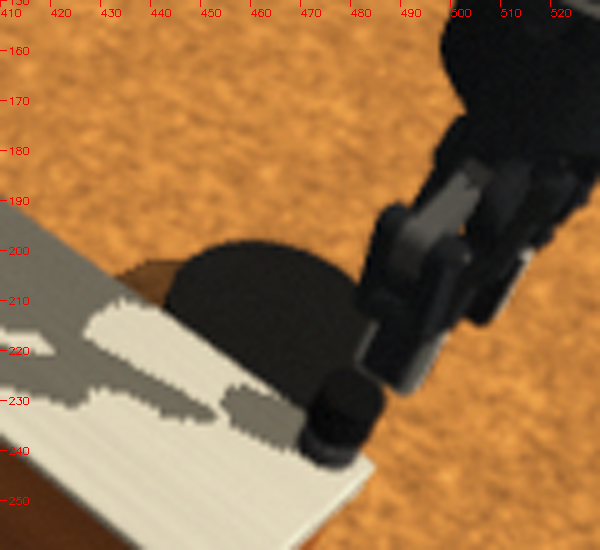

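Emit:
servo_tool([
  [6,-7,0,0,0],
  [12,-13,0,0,0],
  [12,-13,-5,0,0],
  [12,-13,-10,0,0],
  [12,-13,-15,0,0],
  [12,-13,-17,0,0],
  [12,-13,-17,0,0],
  [12,-13,-17,0,0],
  [12,-13,-17,0,0],
  [12,-13,-17,0,0],
])

```text
clock: 2.7
position: [0.478, 0.294, 0.1045]
tool_rot: [3.141, -0.0, 1.334]
force: [0.4, -0.0, 0.5]
grip_width: 0.0427
```

```bash
python3 - <<'E'
from h import *
s=bot.observe();print(s['position'],s['tool_rot'],s['grip_width'])
b=bot.grab_frame("scene")
crop("scene",b,410,150,120,110,5,"pics/k2b.png")
E
```

```text
[0.47800059 0.29395866 0.10447398] [ 3.14143757e+00 -2.50738754e-04  1.33396706e+00] 0.04267246583745204
```

View pics/k2b.png

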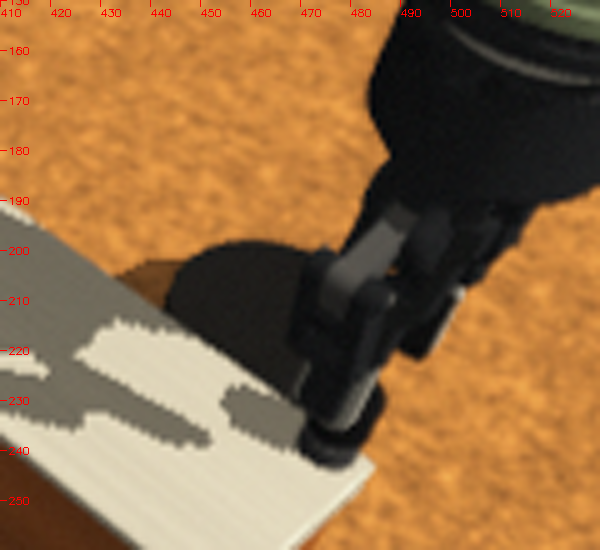

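Emit:
servo_tool([
  [0,0,-8,0,0],
  [0,0,-18,0,0],
  [0,0,-27,0,0],
  [0,0,-31,0,0],
  [0,0,-31,0,0],
  [0,0,-31,0,0.5],
  [0,0,-31,0,0.6],
  [0,0,-31,0,0.7],
  [0,0,-31,0,0.7],
  [0,0,-31,0,0.7],
], squeeze=50)

```text
clock: 3.58
position: [0.4781, 0.2937, 0.0735]
tool_rot: [3.141, -0.0, 1.334]
force: [1.7, -1.2, 0.2]
grip_width: 0.0224
```

Emit:
servo_tool([
  [0,0,0,0,0.8],
  [0,0,0,0,0.8],
  [0,0,2,0,0.8],
  [0,0,4,0,0.8],
  [0,0,6,0,0.8],
  [0,0,8,0,0.8],
  [0,0,10,0,0.8],
  [0,0,11,0,0.8],
  [0,0,11,0,0.8],
  [0,0,11,0,0.8],
])

```text
clock: 4.42
position: [0.478, 0.2937, 0.0843]
tool_rot: [3.141, 0.0, 1.334]
force: [4.8, -2.0, -7.2]
grip_width: 0.0221
```

Emit:
servo_tool([
  [3,-0.7,0,0,0.8],
  [10,-2.4,0,0,0.8],
  [19,-4.6,0,0,0.8],
  [29,-7,0,0,0.8],
  [39,-9.4,0,0,0.8],
  [49,-11.8,0,0,0.8],
  [59,-14.2,0,0,0.8],
  [68,-16.4,0,0,0.8],
  [75,-18,0,0,0.8],
  [79,-19,0,0,0.8],
])

```text
clock: 5.25
position: [0.5581, 0.274, 0.0842]
tool_rot: [3.141, 0.0, 1.333]
force: [-1.0, -3.6, -7.2]
grip_width: 0.0223
```

Emit:
servo_tool([
  [2,-0.5,0,0,0.8],
  [4,-1,0,0,0.8],
  [5,-1.2,0,0,0.8],
  [5,-1.2,-2,0,0.8],
  [5,-1.2,-5,0,0.8],
  [5,-1.2,-8,0,0.8],
  [5,-1.2,-10,0,0.8],
  [5,-1.2,-11,0,0.8],
  [5,-1.2,-11,0,0.8],
  [5,-1.2,-11,0,0.8],
])

```text
clock: 6.08
position: [0.5621, 0.2732, 0.0736]
tool_rot: [3.141, 0.0, 1.334]
force: [-0.9, -6.5, -3.6]
grip_width: 0.0221
```

```bash
python3 - <<'E'
from h import *
s=bot.observe();print(s['position'],s['tool_rot'],s['grip_width'],s['force'])
cv2.imwrite("pics/s3.png",bot.grab_frame("scene"))
E
```

```text
[0.56208632 0.27316255 0.07361439] [3.14113395e+00 3.34081954e-04 1.33361838e+00] 0.022106115797627494 [-0.91424256 -6.46207963 -3.57259407]
```

View pics/s3.png

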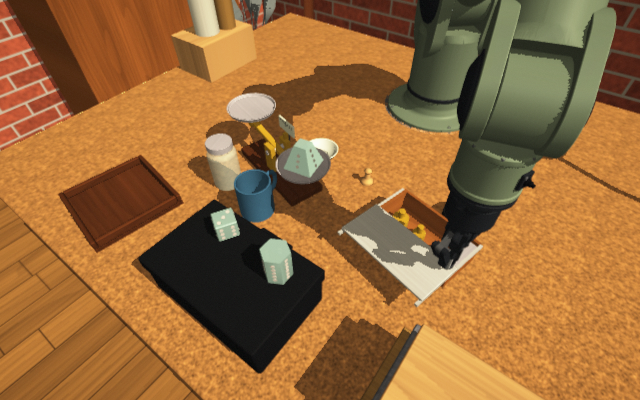

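Emit:
servo_tool([
  [0,0,0,0,0.3],
  [0,0,0,0,0.0],
  [0,0,0,0,0.0],
  [0,0,10,0,0.0],
  [0,0,30,0,0.2],
  [0,0,60,0,0.3],
  [0,20,90,0,0.3],
  [0,50,110,0,0.3],
  [0,90,120,0,0.3],
  [0,130,120,0,0.3],
])

```text
clock: 6.97
position: [0.5631, 0.4056, 0.198]
tool_rot: [3.138, -0.005, 1.333]
force: [1.0, -0.3, -0.4]
grip_width: 0.0296
```

```bash
python3 - <<'E'
from h import *
s=bot.observe();print(s['position'],s['tool_rot'],s['grip_width'],s['force'])
a=bot.grab_frame("top");b=bot.grab_frame("scene")
crop("top",a,180,170,130,100,6,"pics/k4a.png");crop("scene",b,330,170,170,140,4,"pics/k4b.png")
E
```

```text
[0.56307026 0.40555907 0.19796268] [ 3.13841212 -0.00450551  1.33261066] 0.02964800756192718 [ 0.99996674 -0.32889218 -0.36482996]
```

View pics/k4a.png

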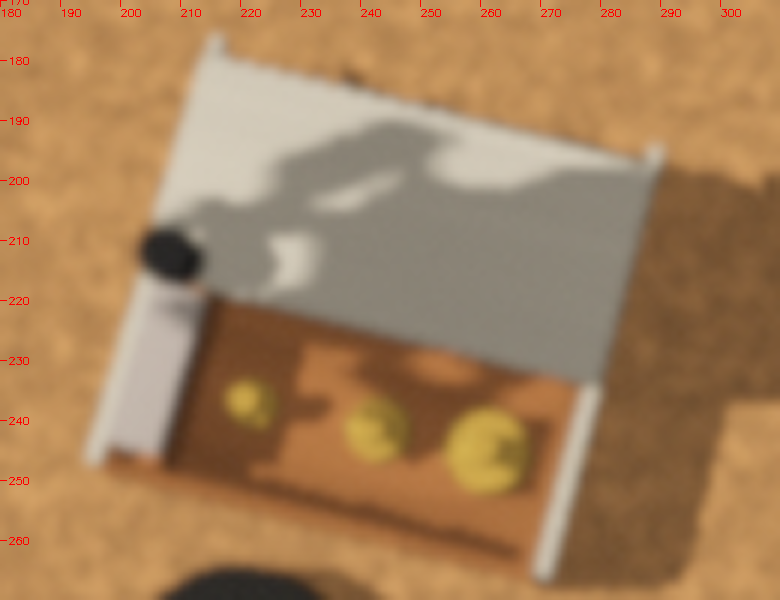

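View pics/k4b.png

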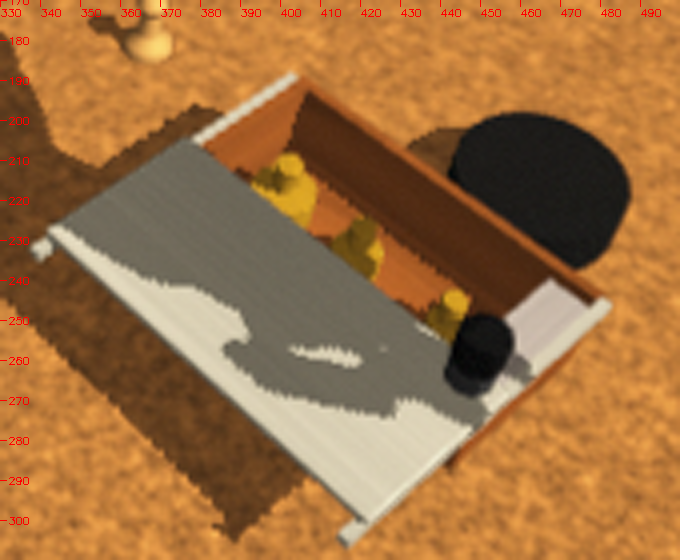

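```bash
python3 - <<'E'
from h import *
print('200',at("top",260.8,244.8,.033),at("scene",402.3,211.3,.046))
print('100',at("top",242.3,241.4,.028),at("scene",420.3,227.8,.0405))
o=np.array([.499,.2035]);c,s=np.cos(-.236),np.sin(-.236)
for y in(-.058,-.007,.044): print(o+[-s*y,c*y])
E
python3 - <<'E'
import cv2
a=cv2.imread('pics/k4b.png')[130:350,220:480]
cv2.imwrite('pics/k4c.png',cv2.resize(a,None,fx=3,fy=3,interpolation=cv2.INTER_CUBIC)[:600])
E
```

```text
200 [0.4854 0.1455 0.033 ] [0.4801 0.1443 0.046 ]
100 [0.4944 0.1943 0.028 ] [0.4934 0.1934 0.0405]
[0.48543871 0.1471077 ]
[0.49736329 0.19669403]
[0.50928788 0.24628036]
```

View pics/k4c.png

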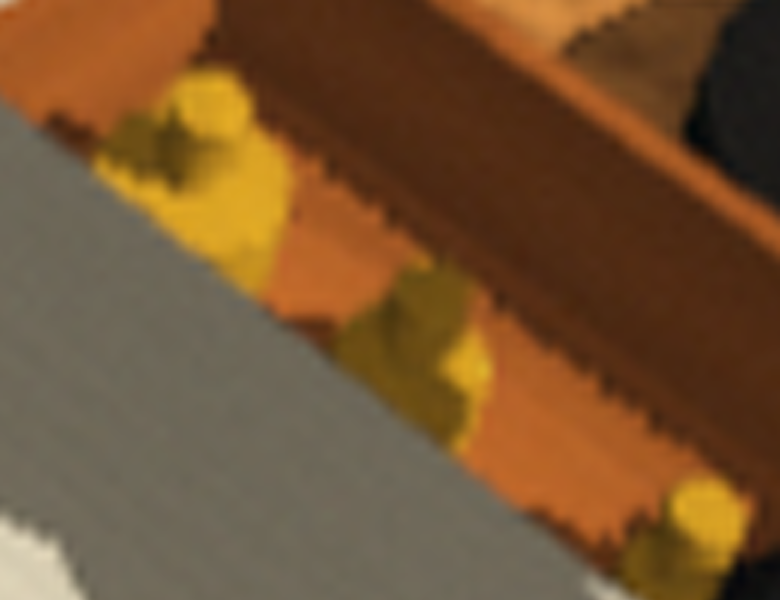

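Emit:
servo_tool([
  [-5,-20,0,0,0.3],
  [-14,-50,0,0,0.3],
  [-25,-85,0,0,0.3],
  [-37,-125,0,0,0.3],
  [-49,-165,0,0,0.3],
  [-59,-200,-10,0,0.3],
  [-68,-230,-25,0,0.3],
  [-75,-250,-40,0,0.3],
  [-77,-259,-55,0,0.3],
  [-77,-259,-60,0,0.3],
])

```text
clock: 7.9
position: [0.4842, 0.1424, 0.1328]
tool_rot: [-3.141, 0.001, 1.331]
force: [-0.0, 0.8, 0.2]
grip_width: 0.03
```

Emit:
servo_tool([
  [0,0,0,0,0.3],
  [0,0,-10,0,0.3],
  [0,0,-20,0,0.3],
  [0,0,-30,0,0.3],
  [0,0,-40,0,0.3],
  [0,0,-50,0,0.3],
  [0,0,-55,0,0.3],
  [0,0,-55,0,0.3],
  [0,0,-55,0,0.3],
  [0,0,-55,0,0.3],
])

```text
clock: 8.73
position: [0.4852, 0.1446, 0.0786]
tool_rot: [3.141, -0.0, 1.334]
force: [0.3, -0.2, 1.0]
grip_width: 0.03
```

```bash
python3 - <<'E'
from h import *
s=bot.observe();print(s['position'],s['tool_rot'],s['grip_width'],s['force'])
b=bot.grab_frame("scene")
crop("scene",b,360,150,120,110,6,"pics/k5b.png")
E
```

```text
[0.48519775 0.14458357 0.07856414] [ 3.14127708e+00 -1.98830290e-04  1.33358144e+00] 0.02996149788189637 [ 0.33512436 -0.15580095  1.03540989]
```

View pics/k5b.png

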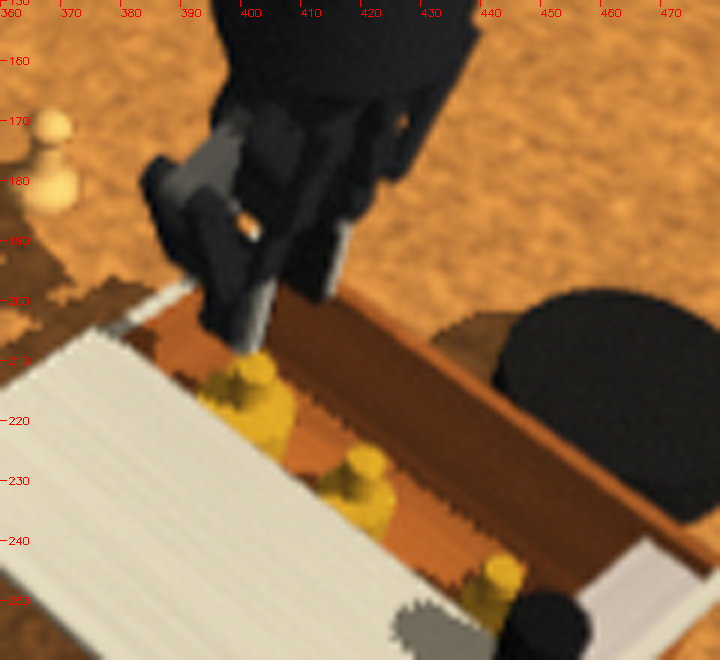

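```bash
python3 - <<'E'
from h import *
print(proj("scene",(.4852,.1446,.0786)),proj("scene",(.4852,.1446,.053)))
print(at("scene",402.2,210.3,.053),at("scene",420.5,226.5,.047),at("scene",443,245,.042))
E
```

```text
[403.8 202.4] [401.8 210.7]
[0.4838 0.1448 0.053 ] [0.4955 0.1936 0.047 ] [0.5074 0.2485 0.042 ]
```

Emit:
servo_tool([
  [0,0,-10,0,0.3],
  [0,0,-20,0,0.3],
  [0,0,-30,0,0.3],
  [0,0,-38,0,0.3],
  [0,0,-42,0,0.3],
  [0,0,-42,0,0.3],
  [0,0,-42,0,0.6],
  [0,0,-42,0,0.9],
  [0,0,-42,0,0.9],
  [0,0,-42,0,0.9],
], squeeze=40)

```text
clock: 9.62
position: [0.4851, 0.1447, 0.0366]
tool_rot: [3.141, -0.0, 1.334]
force: [-0.3, -0.4, -3.0]
grip_width: 0.013
```

Emit:
servo_tool([
  [0,0,2,0,0.9],
  [0,0,10,0,0.9],
  [0,0,25,0,0.9],
  [0,0,45,0,0.9],
  [0,0,70,0,0.9],
  [0,0,95,0,0.9],
  [0,0,120,0,0.9],
  [0,0,145,0,0.9],
  [0,0,160,0,0.9],
  [0,0,165,0,0.9],
])

```text
clock: 10.45
position: [0.4857, 0.1448, 0.2042]
tool_rot: [3.139, -0.003, 1.334]
force: [0.3, -0.9, -2.5]
grip_width: 0.0129
```

```bash
python3 - <<'E'
from h import *
s=bot.observe();print(s['position'],s['tool_rot'],s['grip_width'],s['force'])
b=bot.grab_frame("scene")
crop("scene",b,340,110,140,130,5,"pics/k6b.png")
E
```

```text
[0.48573296 0.14484807 0.2041746 ] [ 3.13894992e+00 -2.64180013e-03  1.33360964e+00] 0.012869569307468996 [ 0.27379766 -0.85723094 -2.49377214]
```

View pics/k6b.png

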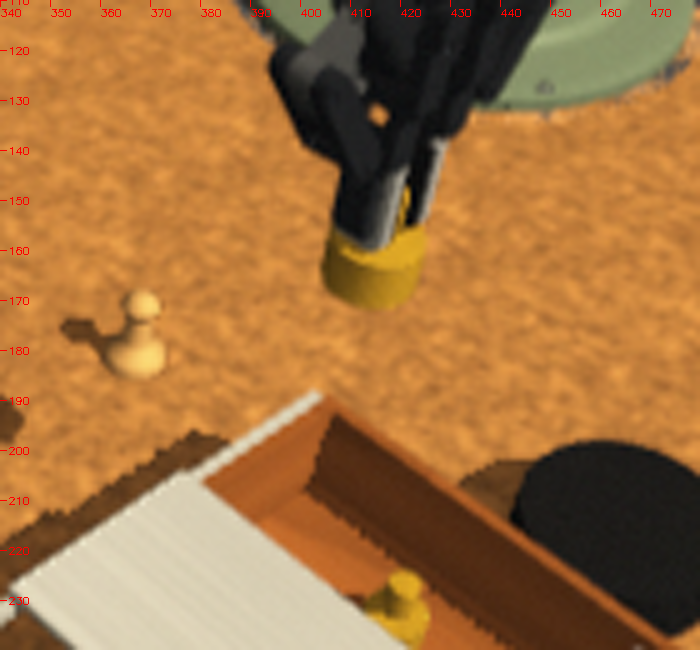

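Emit:
servo_tool([
  [0,-12,8,0,0.9],
  [-1,-35,12,0,0.9],
  [-3,-70,15,0,0.9],
  [-5,-108,15,0,0.9],
  [-6,-146,15,0,0.9],
  [-7,-184,15,0,0.9],
  [-8,-222,15,0,0.9],
  [-9,-260,15,0,0.9],
  [-9,-298,15,0,0.9],
  [-10,-330,15,0,0.9],
])

```text
clock: 11.33
position: [0.4736, -0.1885, 0.2157]
tool_rot: [-3.14, 0.001, 1.332]
force: [0.4, 0.1, -1.9]
grip_width: 0.013
```

```bash
python3 - <<'E'
from h import *
s=bot.observe();print(s['position'],s['tool_rot'],s['qd'],s['grip_width'],s['force'])
E
```

```text
[ 0.47362441 -0.18850748  0.21567331] [-3.14034847e+00  5.78124091e-04  1.33229347e+00] [ 0.76600184  0.20670038  0.01888438 -0.28871848 -0.11349723  0.11628449
  0.79963889] 0.012992560781929416 [ 0.38205987  0.09074453 -1.93844326]
```

Emit:
servo_tool([
  [-1,-25,0,0,0.9],
  [-2,-55,0,0,0.9],
  [-3,-85,0,0,0.9],
  [-3,-108,0,0,0.9],
  [-3,-120,0,0,0.9],
  [-3,-122,-8,0,0.9],
  [-3,-122,-18,0,0.9],
  [-3,-122,-28,0,0.9],
  [-3,-122,-36,0,0.9],
  [-3,-122,-40,0,0.9],
])

```text
clock: 12.17
position: [0.4717, -0.3059, 0.1745]
tool_rot: [-3.139, -0.001, 1.335]
force: [0.8, -0.3, -1.9]
grip_width: 0.0129
```

```bash
python3 - <<'E'
from h import *
s=bot.observe();print(s['position'],s['tool_rot'],s['grip_width'],s['force'])
a=bot.grab_frame("top");b=bot.grab_frame("scene")
crop("scene",b,200,60,150,120,5,"pics/k7b.png")
crop("top",a,400,190,120,100,5,"pics/k7a.png")
E
```

```text
[ 0.47168741 -0.30594351  0.17452854] [-3.13947706e+00 -7.48563343e-04  1.33522022e+00] 0.0128772396966008 [ 0.78229762 -0.31309165 -1.85719371]
```

View pics/k7b.png

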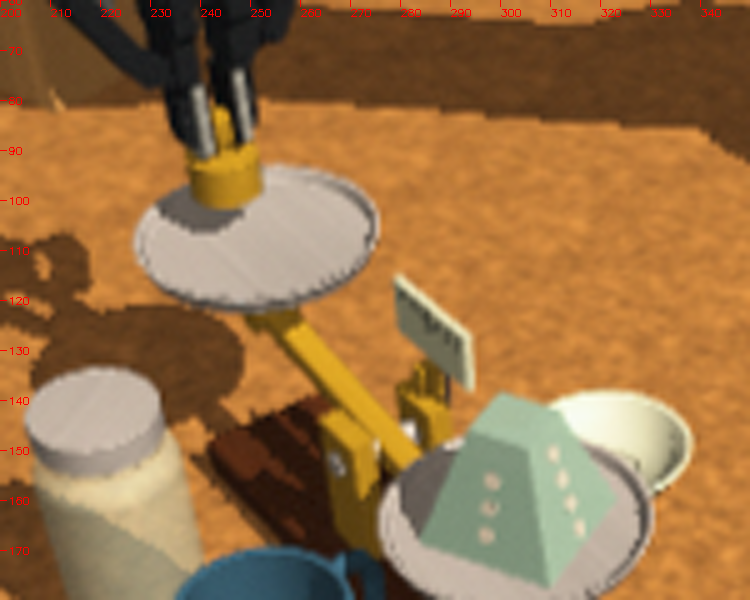

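View pics/k7a.png

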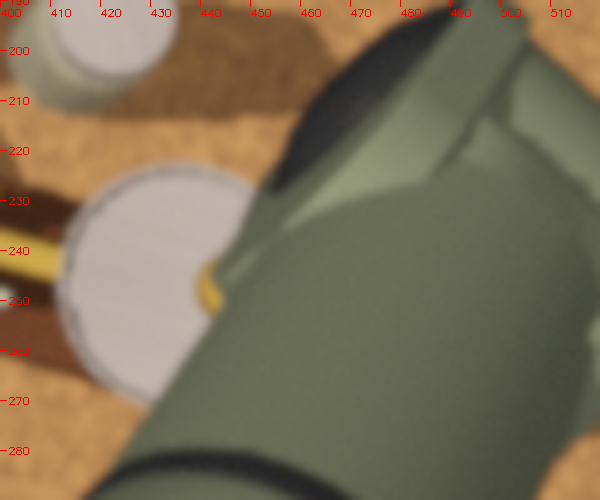

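Emit:
servo_tool([
  [0,0,-4,0,0.9],
  [0,0,-8,0,0.9],
  [0,0,-12,0,0.9],
  [0,0,-15,0,0.9],
  [0,0,-17,0,0.9],
  [0,0,-18,0,0.9],
  [0,0,-19,0,0.9],
  [0,0,-19,0,0.9],
  [0,0,-19,0,0.9],
  [0,0,-19,0,0.9],
])

```text
clock: 13.1
position: [0.472, -0.3075, 0.1574]
tool_rot: [3.141, 0.0, 1.334]
force: [-0.2, 0.0, -2.8]
grip_width: 0.0129
```

Emit:
servo_tool([
  [0,0,-0.5,0,0.9],
  [0,0,-1,0,0.9],
  [0,0,-1.5,0,0.9],
  [0,0,-2,0,0.9],
  [0,0,-2.3,0,0.9],
  [0,0,-2.6,0,0.9],
  [0,0,-2.6,0,0.9],
  [0,0,-2.6,0,0.9],
  [0,0,-2.6,0,0.9],
  [0,0,-2.6,0,0.9],
])

```text
clock: 13.93
position: [0.472, -0.3074, 0.1547]
tool_rot: [-3.142, 0.0, 1.334]
force: [-0.4, -0.9, -1.3]
grip_width: 0.013
```

```bash
python3 - <<'E'
from h import *
s=bot.observe();print(s['position'],s['grip_width'],s['force'])
b=bot.grab_frame("scene")
print(bot.observe()['force'])
crop("scene",b,215,65,80,70,9,"pics/k8b.png")
E
```

```text
[ 0.47196622 -0.30742119  0.15470242] 0.012966916118209836 [-0.35429241 -0.87712694 -1.29784276]
[ 0.09931607 -0.43025097 -0.78844651]
```

View pics/k8b.png

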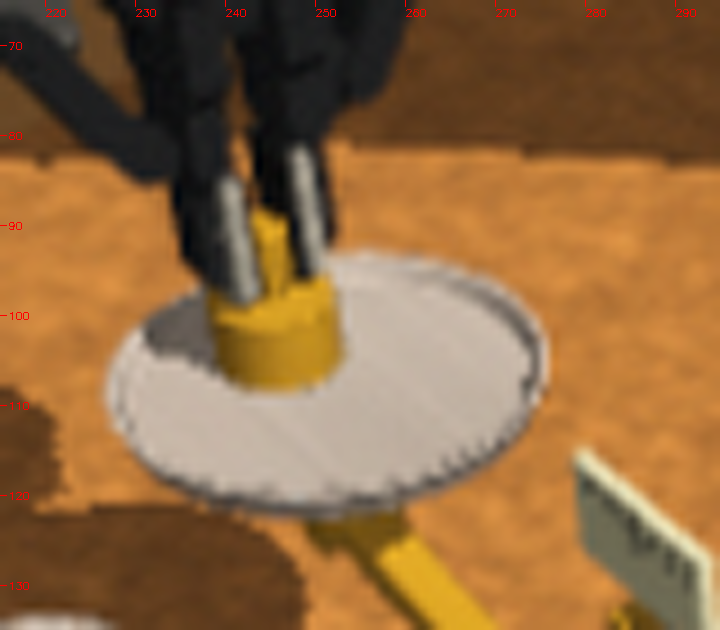

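Emit:
servo_tool([
  [0,0,-0.8,0,0.9],
  [0,0,-0.8,0,0.9],
  [0,0,-0.8,0,0.7],
  [0,0,-0.8,0,0.6],
  [0,0,-0.8,0,0.4],
  [0,0,-0.8,0,0.3],
  [0,0,-0.8,0,0.3],
  [0,0,3,0,0.3],
  [0,0,12,0,0.3],
  [0,0,25,0,0.3],
])

```text
clock: 14.82
position: [0.4716, -0.3073, 0.18]
tool_rot: [-3.14, -0.0, 1.334]
force: [0.2, 0.8, 0.1]
grip_width: 0.0298
```

Emit:
servo_tool([
  [0,0,25,0,0.3],
  [0,5,45,0,0.3],
  [0,25,55,0,0.3],
  [1,55,55,0,0.3],
  [3,93,55,0,0.3],
  [5,131,55,0,0.3],
  [7,169,55,0,0.3],
  [9,207,55,0,0.3],
  [11,245,55,0,0.3],
  [13,283,55,0,0.3],
])

```text
clock: 15.65
position: [0.4848, -0.0227, 0.2356]
tool_rot: [3.141, -0.001, 1.334]
force: [0.9, -0.3, -0.1]
grip_width: 0.0299
```

```bash
python3 - <<'E'
from h import *
s=bot.observe();print(s['position'],s['grip_width'],s['force'])
b=bot.grab_frame("scene")
crop("scene",b,200,60,150,120,5,"pics/k9b.png")
E
```

```text
[ 0.48483862 -0.02266243  0.23564576] 0.029942174165966357 [ 0.87605753 -0.34494289 -0.11973054]
```

View pics/k9b.png

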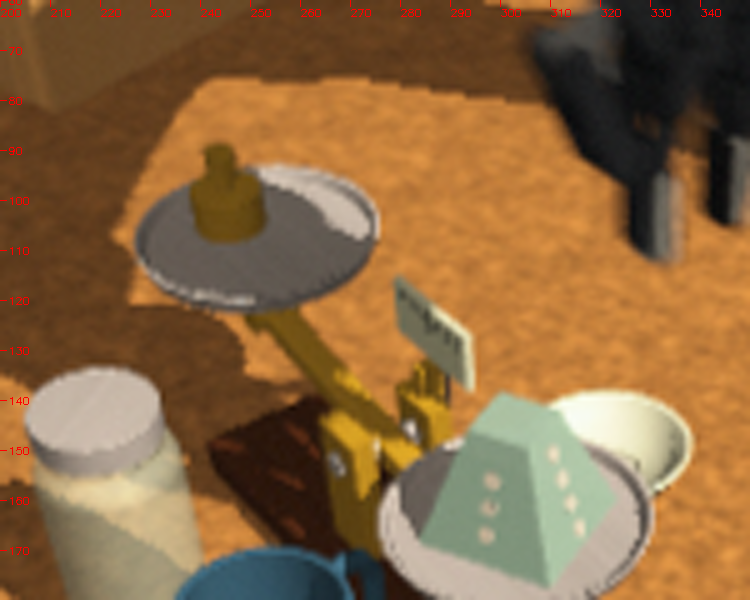

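Emit:
servo_tool([
  [1,20,0,0,0.3],
  [3,50,0,0,0.3],
  [5,85,0,0,0.3],
  [7,120,0,0,0.3],
  [8,155,-10,0,0.3],
  [9,185,-30,0,0.3],
  [10,205,-55,0,0.3],
  [10,217,-80,0,0.3],
  [10,217,-100,0,0.3],
  [10,217,-110,0,0.3],
])

```text
clock: 16.53
position: [0.4942, 0.193, 0.1231]
tool_rot: [-3.14, 0.001, 1.335]
force: [-0.5, -0.5, 0.4]
grip_width: 0.0298
```

Emit:
servo_tool([
  [0,0,-5,0,0.3],
  [0,0,-15,0,0.3],
  [0,0,-30,0,0.3],
  [0,0,-45,0,0.3],
  [0,0,-53,0,0.3],
  [0,0,-55,0,0.3],
  [0,0,-55,0,0.3],
  [0,0,-55,0,0.3],
  [0,0,-55,0,0.3],
  [0,0,-55,0,0.3],
])

```text
clock: 17.37
position: [0.4953, 0.1928, 0.0704]
tool_rot: [3.141, -0.001, 1.334]
force: [-0.1, 0.7, 0.7]
grip_width: 0.03
```

```bash
python3 - <<'E'
from h import *
s=bot.observe();print(s['position'],s['tool_rot'],s['grip_width'],s['force'])
b=bot.grab_frame("scene")
crop("scene",b,360,150,120,110,6,"pics/k10b.png")
E
```

```text
[0.49532515 0.1927546  0.07037024] [ 3.14083011e+00 -7.45621363e-04  1.33377584e+00] 0.029958545838508 [-0.1058064   0.66571465  0.7223369 ]
```

View pics/k10b.png

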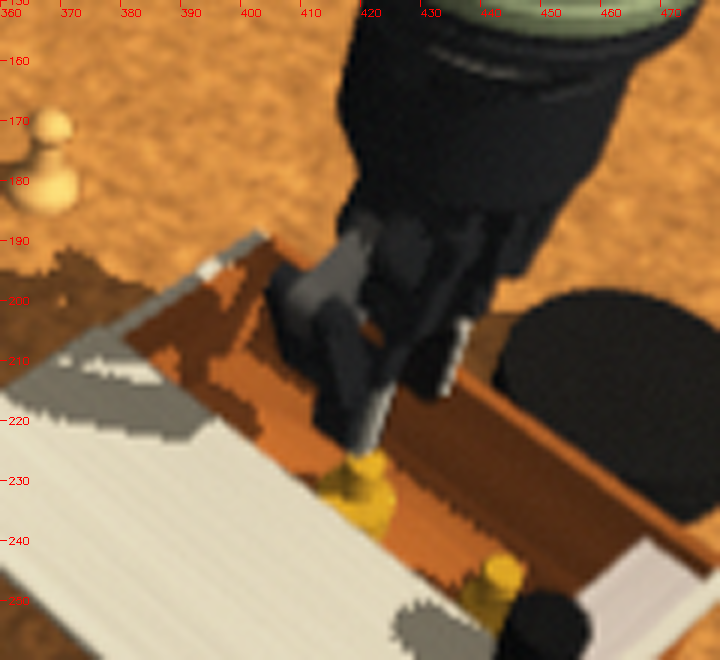

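Emit:
servo_tool([
  [0,1,-10,0,0.3],
  [0,1,-20,0,0.3],
  [0,1,-29,0,0.3],
  [0,1,-36,0,0.3],
  [0,1,-39,0,0.3],
  [0,1,-39,0,0.3],
  [0,1,-39,0,0.6],
  [0,1,-39,0,0.9],
  [0,1,-39,0,0.9],
  [0,1,-39,0,0.9],
])

```text
clock: 18.25
position: [0.4951, 0.1937, 0.031]
tool_rot: [3.141, -0.0, 1.334]
force: [-0.2, -1.0, -0.9]
grip_width: 0.0119
```

Emit:
servo_tool([
  [0,0,2,0,0.9],
  [0,0,10,0,0.9],
  [0,0,25,0,0.9],
  [0,0,45,0,0.9],
  [0,0,75,0,0.9],
  [0,0,105,0,0.9],
  [0,0,135,0,0.9],
  [0,0,160,0,0.9],
  [0,0,178,0,0.9],
  [0,0,185,0,0.9],
])

```text
clock: 19.08
position: [0.4957, 0.1938, 0.2189]
tool_rot: [3.139, -0.003, 1.334]
force: [-0.3, 0.9, -1.0]
grip_width: 0.0122
```

```bash
python3 - <<'E'
from h import *
s=bot.observe();print(s['position'],s['tool_rot'],s['grip_width'],s['force'])
b=bot.grab_frame("scene")
crop("scene",b,340,110,140,130,5,"pics/k11b.png")
E
```

```text
[0.49574032 0.19383536 0.21891668] [ 3.13899579e+00 -2.84422681e-03  1.33354435e+00] 0.012171136954515655 [-0.34933409  0.88697247 -1.02427156]
```

View pics/k11b.png

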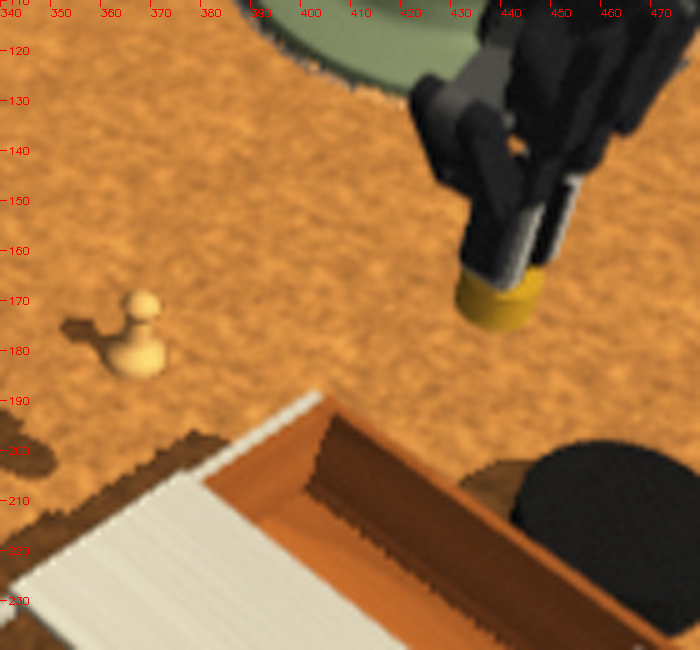

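Emit:
servo_tool([
  [0,-12,0,0,0.9],
  [-1,-35,0,0,0.9],
  [-3,-70,0,0,0.9],
  [-5,-108,0,0,0.9],
  [-6,-146,0,0,0.9],
  [-7,-184,0,0,0.9],
  [-8,-222,0,0,0.9],
  [-9,-260,0,0,0.9],
  [-10,-298,0,0,0.9],
  [-11,-330,0,0,0.9],
])

```text
clock: 19.97
position: [0.4824, -0.1396, 0.2147]
tool_rot: [-3.14, 0.001, 1.332]
force: [0.2, -0.2, -1.0]
grip_width: 0.0118
```

Emit:
servo_tool([
  [0,-25,0,0,0.9],
  [-1,-55,0,0,0.9],
  [-1,-85,0,0,0.9],
  [-1,-108,0,0,0.9],
  [-1,-120,0,0,0.9],
  [-1,-122,-10,0,0.9],
  [-1,-122,-22,0,0.9],
  [-1,-122,-34,0,0.9],
  [-1,-122,-42,0,0.9],
  [-1,-122,-45,0,0.9],
])

```text
clock: 20.8
position: [0.4822, -0.2572, 0.1688]
tool_rot: [-3.139, -0.001, 1.335]
force: [0.2, -0.1, -1.1]
grip_width: 0.0116
```

```bash
python3 - <<'E'
from h import *
s=bot.observe();print(s['position'],s['tool_rot'],s['grip_width'],s['force'])
b=bot.grab_frame("scene")
crop("scene",b,200,60,150,120,5,"pics/k12b.png")
E
```

```text
[ 0.48218592 -0.25723327  0.16875675] [-3.13882905e+00 -5.07850458e-04  1.33459755e+00] 0.011581693063351679 [ 0.23538086 -0.09119983 -1.0856112 ]
```

View pics/k12b.png

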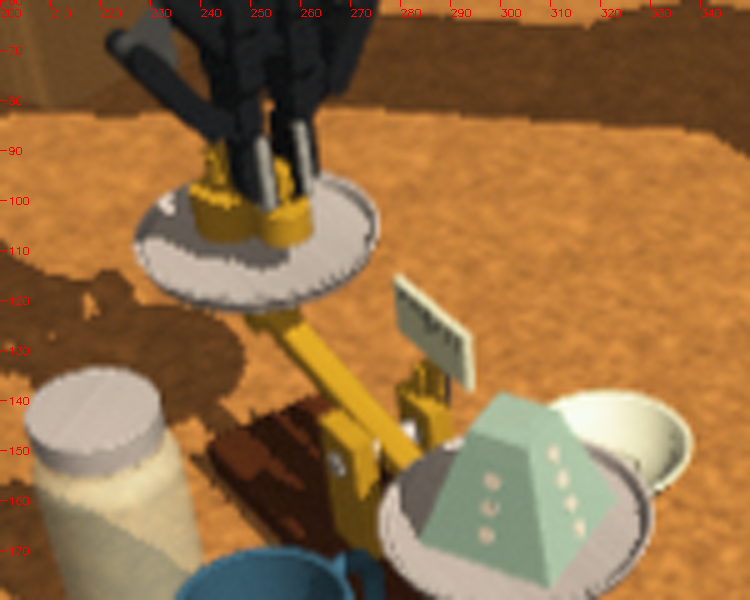

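Emit:
servo_tool([
  [0,0,-4,0,0.9],
  [0,0,-9,0,0.9],
  [0,0,-14,0,0.9],
  [0,0,-18,0,0.9],
  [0,0,-21,0,0.9],
  [0,0,-24,0,0.9],
  [0,0,-27,0,0.9],
  [0,0,-30,0,0.9],
  [0,0,-32,0,0.9],
  [0,0,-33,0,0.9],
])

```text
clock: 21.68
position: [0.4829, -0.2584, 0.1374]
tool_rot: [-3.141, 0.0, 1.334]
force: [0.3, 0.6, 0.2]
grip_width: 0.0122
```

Emit:
servo_tool([
  [0,0,0,0,0.9],
  [0,0,0,0,0.9],
  [0,0,0,0,0.9],
  [0,0,0,0,0.9],
  [0,0,0,0,0.9],
  [0,0,0,0,0.9],
  [0,0,0,0,0.9],
  [0,0,0,0,0.9],
  [0,0,0,0,0.9],
  [0,0,0,0,0.9],
])

```text
clock: 22.52
position: [0.483, -0.2584, 0.1377]
tool_rot: [-3.142, -0.0, 1.334]
force: [-0.5, -0.2, 0.7]
grip_width: 0.0121
```

```bash
python3 - <<'E'
from h import *
s=bot.observe();print(s['position'],s['tool_rot'],s['grip_width'],s['force'])
b=bot.grab_frame("scene")
crop("scene",b,200,60,150,120,5,"pics/k13b.png")
E
```

```text
[ 0.48295394 -0.25838756  0.13768194] [-3.14152677e+00 -1.05589351e-05  1.33381564e+00] 0.012126824877975048 [-0.52227032 -0.21788785  0.65297631]
```

View pics/k13b.png

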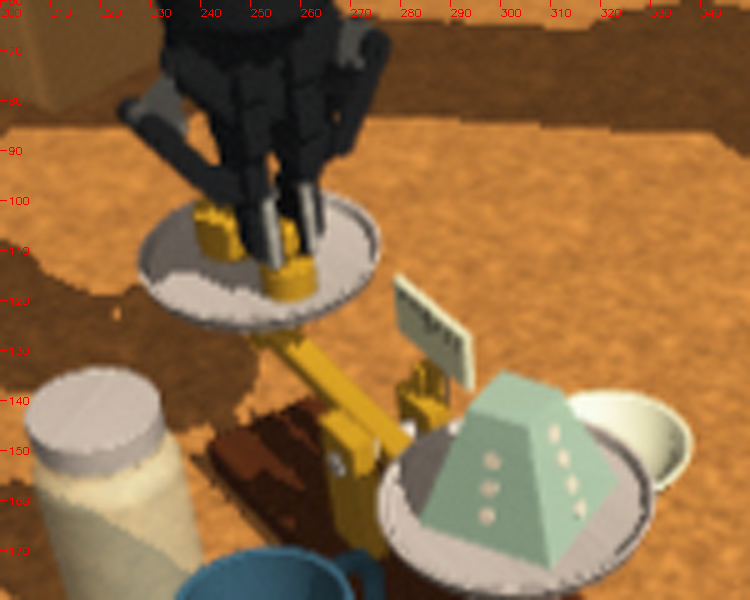

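Emit:
servo_tool([
  [0,0,-1,0,0.9],
  [0,0,-2,0,0.9],
  [0,0,-3,0,0.9],
  [0,0,-3,0,0.9],
  [0,0,-3,0,0.8],
  [0,0,-3,0,0.6],
  [0,0,-3,0,0.45],
  [0,0,-3,0,0.3],
  [0,0,-3,0,0.3],
  [0,0,-3,0,0.3],
])

```text
clock: 23.4
position: [0.483, -0.2584, 0.1347]
tool_rot: [3.142, 0.0, 1.334]
force: [0.1, -0.8, -0.7]
grip_width: 0.0296
```

Emit:
servo_tool([
  [0,0,3,0,0.3],
  [0,0,8,0,0.3],
  [0,0,20,0,0.3],
  [0,0,40,0,0.3],
  [0,0,65,0,0.3],
  [0,15,80,0,0.3],
  [0,45,85,0,0.3],
  [0,80,85,0,0.3],
  [0,118,85,0,0.3],
  [0,156,85,0,0.3],
])

```text
clock: 24.23
position: [0.4827, -0.1011, 0.2203]
tool_rot: [3.141, -0.0, 1.333]
force: [1.4, 0.5, 0.5]
grip_width: 0.0301
```

Emit:
servo_tool([
  [0,35,0,0,0.3],
  [0,70,0,0,0.3],
  [0,100,0,0,0.3],
  [0,120,0,0,0.3],
  [0,130,0,0,0.3],
  [0,130,0,0,0.3],
  [0,130,0,0,0.3],
  [0,130,0,0,0.3],
  [0,130,0,0,0.3],
  [0,130,0,0,0.3],
])

```text
clock: 25.07
position: [0.483, 0.0265, 0.2197]
tool_rot: [3.142, 0.0, 1.332]
force: [0.1, -0.5, -0.2]
grip_width: 0.0303
```

Emit:
servo_tool([
  [0,0,0,0,0.3],
  [0,0,0,0,0.3],
  [0,0,0,0,0.3],
  [0,0,0,0,0.3],
  [0,0,0,0,0.3],
  [0,0,0,0,0.3],
  [0,0,0,0,0.3],
  [0,0,0,0,0.3],
  [0,0,0,0,0.3],
  [0,0,0,0,0.3],
])

```text
clock: 25.9
position: [0.483, 0.0276, 0.2197]
tool_rot: [-3.142, -0.0, 1.334]
force: [-0.0, -0.3, -0.1]
grip_width: 0.03
```

```bash
python3 - <<'E'
from h import *
s=bot.observe();print(s['position'],s['tool_rot'],s['grip_width'],s['force'])
a=bot.grab_frame("top");b=bot.grab_frame("scene")
crop("scene",b,200,60,150,120,5,"pics/k14b.png")
cv2.imwrite("pics/k14s.png",b);cv2.imwrite("pics/k14t.png",a)
E
```

```text
[0.48297169 0.0275974  0.21969743] [-3.14157066e+00 -1.54757112e-06  1.33377645e+00] 0.029979696338647274 [-0.04906819 -0.30450143 -0.08482581]
```

View pics/k14b.png

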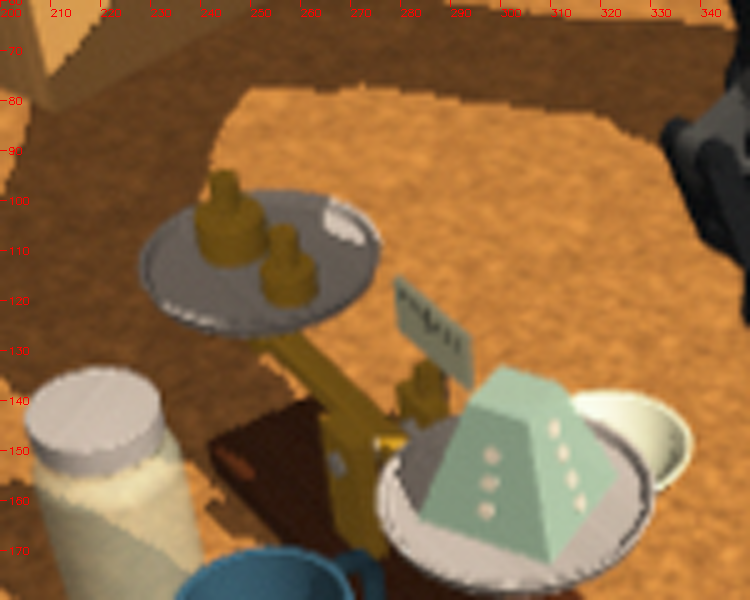

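View pics/k14s.png

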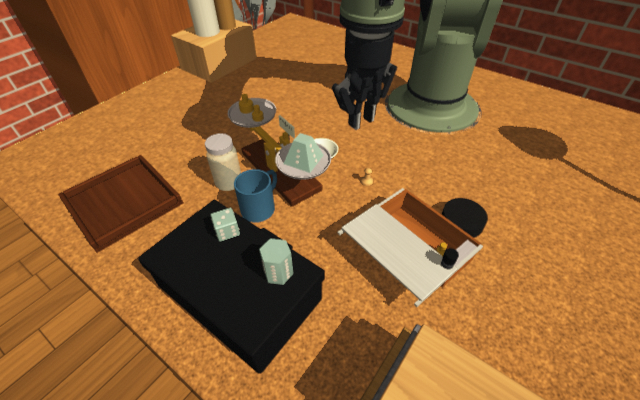

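View pics/k14t.png

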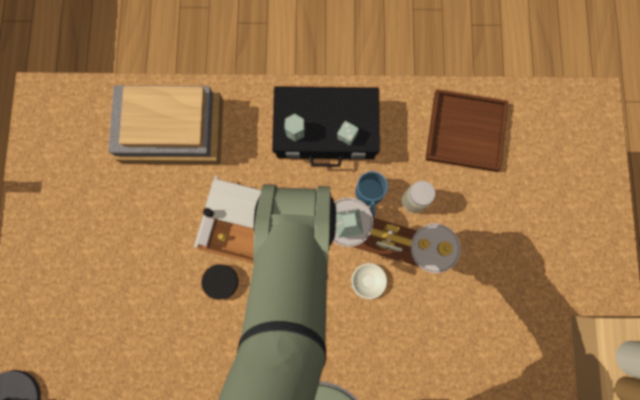

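```bash
python3 - <<'E'
from h import *
for z in(.136,.121,.117,.125): print(z,proj("scene",(.478,-.2825,z)),proj("top",(.478,-.2825,z)))
for z in(.106,.121): print(z,proj("scene",(.538,-.076,z)))
a=cv2.imread("pics/scene0.png");b=cv2.imread("pics/k14s.png")
# vertical shift of free pan rim left/right part and pyramid by template match, subpixel
def shift(x,y,w,h,n):
    g=lambda i:cv2.resize(cv2.cvtColor(i,cv2.COLOR_BGR2GRAY),None,fx=8,fy=8,interpolation=cv2.INTER_CUBIC)
    A,B=g(a),g(b);t=A[y*8:(y+h)*8,x*8:(x+w)*8]
    s=B[(y-12)*8:(y+h+12)*8,(x-6)*8:(x+w+6)*8]
    r=cv2.matchTemplate(s,t,cv2.TM_CCOEFF_NORMED);_,m,_,l=cv2.minMaxLoc(r);print(n,l[0]/8-6,l[1]/8-12,round(m,3))
shift(282,138,46,48,'pyramid')
shift(290,140,26,30,'pyr top')
E
```

```text
0.136 [250.9 107.2] [435.1 245.3]
0.121 [251.8 112.5] [433.8 245.8]
0.117 [252.1 113.9] [433.4 246. ]
0.125 [251.6 111.1] [434.2 245.7]
0.106 [302.5 163.4]
0.121 [302.3 158.1]
pyramid 0.125 -4.375 0.872
pyr top 0.125 -4.5 0.834
```

```bash
python3 - <<'E'
from h import *
crop("scene","pics/scene0.png",215,85,75,55,10,"pics/z0.png")
crop("scene","pics/k14s.png",215,85,75,55,10,"pics/z1.png")
a=cv2.imread("pics/z0.png");b=cv2.imread("pics/z1.png")
cv2.imwrite("pics/z.png",np.vstack([a,b])[::1]) if 0 else cv2.imwrite("pics/z.png",cv2.resize(np.vstack([a,b]),None,fx=.54,fy=.54,interpolation=cv2.INTER_AREA))
E
```

```text
(no output)
```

View pics/z.png

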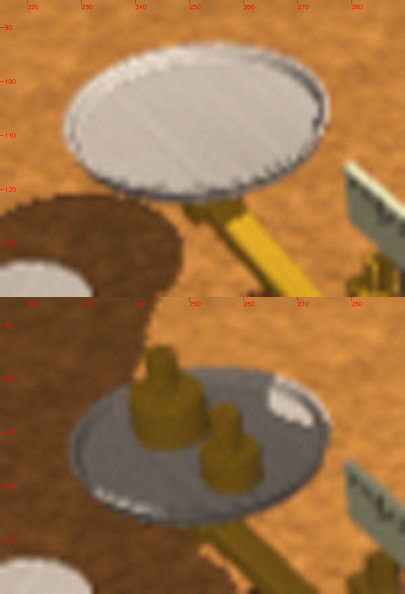

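Emit:
servo_tool([
  [0,20,0,0,0.3],
  [-5,50,5,0,0.3],
  [-10,85,10,0,0.3],
  [-15,120,10,0,0.3],
  [-25,155,10,0,0.3],
  [-35,190,10,0,0.3],
  [-45,225,10,0,0.3],
  [-55,260,10,0,0.3],
  [-65,290,10,0,0.3],
  [-70,310,10,0,0.3],
])

```text
clock: 26.83
position: [0.4112, 0.3408, 0.2295]
tool_rot: [-3.141, -0.0, 1.337]
force: [-0.6, -0.5, -0.4]
grip_width: 0.03
```

Emit:
servo_tool([
  [-20,30,0,0,0.3],
  [-40,60,0,0,0.3],
  [-60,90,0,0,0.3],
  [-80,120,0,0,0.3],
  [-100,150,0,0,0.3],
  [-120,170,0,0,0.3],
  [-140,190,0,0,0.3],
  [-160,200,0,0,0.3],
  [-170,205,0,0,0.3],
  [-170,205,0,0,0.3],
])

```text
clock: 27.67
position: [0.2405, 0.5437, 0.2294]
tool_rot: [-3.141, 0.0, 1.337]
force: [-0.3, 0.3, -0.2]
grip_width: 0.0298
```

```bash
python3 - <<'E'
from h import *
s=bot.observe();print(s['clock'],s['position'],s['force'])
b=bot.grab_frame("scene");t=bot.grab_frame("top");cv2.imwrite("pics/k15s.png",b);cv2.imwrite("pics/k15t.png",t)
a=cv2.imread("pics/scene0.png")
def sh(x,y,w,h,n,a=a,b=b):
    G=lambda i:cv2.GaussianBlur(cv2.cvtColor(i,cv2.COLOR_BGR2GRAY),(0,0),.8).astype(np.float32)
    T=G(a)[y:y+h,x:x+w];M=np.float32([[1,0,x],[0,1,y-4.5]])
    cc,M=cv2.findTransformECC(T,G(b),M,cv2.MOTION_TRANSLATION,(3,300,1e-6));print(n,M[0,2]-x,M[1,2]-y,round(cc,3))
sh(286,142,38,42,'pyr');sh(293,143,20,14,'pyr top');sh(290,142,30,36,'pyr2')
c=np.array([.538,-.076])
for z in(.035,.055): print([ (proj("scene",(*c,.100+z+d))-proj("scene",(*c,.1+z))) for d in(.0137,.0123,.015)])
crop("scene",b,200,60,150,130,5,"pics/k15b.png")
E
```

```text
27.6667 [0.24045489 0.54365797 0.22937643] [-0.33871436  0.3458904  -0.23953525]
pyr 0.20181274 -4.4670563 0.959
pyr top 0.014343262 -5.055191 0.993
pyr2 0.5777893 -3.9640808 0.966
[array([-0.3, -5.1]), array([-0.3, -4.5]), array([-0.3, -5.6])]
[array([-0.3, -5.3]), array([-0.3, -4.7]), array([-0.3, -5.8])]
```

View pics/k15b.png

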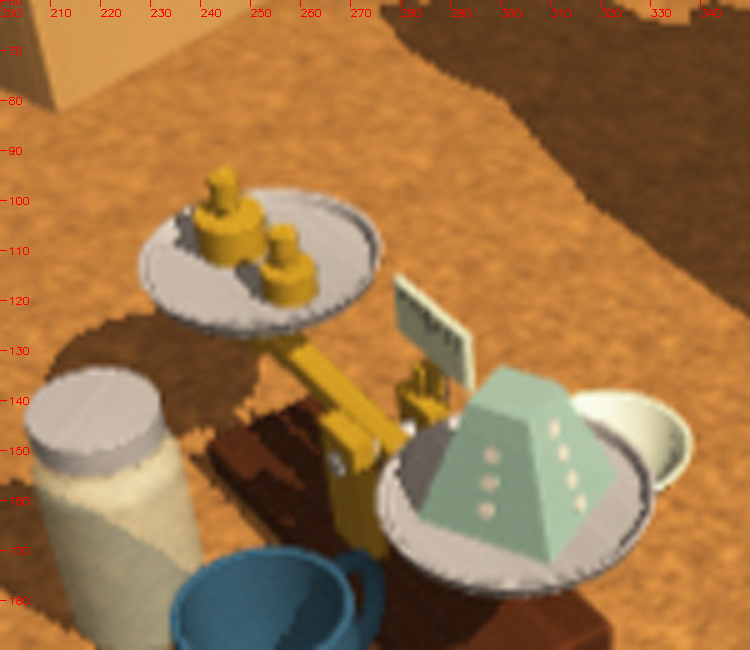

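```bash
python3 - <<'E'
from h import *
a=cv2.imread("pics/scene0.png");b=cv2.imread("pics/k15s.png")
def fit(i,c):
    # radial edge search for outer rim along the lower arc: grayscale saturation edge
    hsv=cv2.cvtColor(i,cv2.COLOR_BGR2HSV)[...,1].astype(np.float32)
    s=cv2.GaussianBlur(hsv,(0,0),.6);return s
sa,sb=fit(a,0),fit(b,0)
def cross(s,col,y0,y1):
    ys=np.arange(y0,y1,.1);v=cv2.remap(s,np.full((len(ys),1),col,np.float32),ys.astype(np.float32)[:,None],cv2.INTER_LINEAR)[:,0]
    k=np.where((v[1:]>=90)&(v[:-1]<90))[0];return ys[k].round(1)
for col in range(234,246,2): print(col,cross(sa,col,108,132),cross(sb,col,108,132))
for col in range(258,272,2): print(col,cross(sa,col,100,132),cross(sb,col,100,132))
def cr2(s,col,y0,y1):
    ys=np.arange(y0,y1,.1);v=cv2.remap(s,np.full((len(ys),1),col,np.float32),ys.astype(np.float32)[:,None],cv2.INTER_LINEAR)[:,0]
    k=np.where((v[1:]<90)&(v[:-1]>=90))[0];return ys[k].round(1)
for col in range(254,270,2): print('top',col,cr2(sa,col,80,108),cr2(sb,col,80,108))
E
```

```text
234 [118.2] [122.8]
236 [119.2] [124.]
238 [120.2] [124.8]
240 [120.7] [125.5]
242 [120.9] [126.]
244 [121.2] [126.3]
258 [120.6] [104.2 125.6]
260 [119.7] [109.2 124.9]
262 [119.1] [110.7 124.1]
264 [118.4] [123.4]
266 [117.4] [122.4]
268 [116.2] [121.2]
270 [114.6] [119.6]
top 254 [92.8] [97.5]
top 256 [92.7] [97.6]
top 258 [93.1] [97.6]
top 260 [93.2] [98.]
top 262 [93.6] [98.2]
top 264 [94.] [98.6]
top 266 [94.7] [99.3]
top 268 [95.4] [100.3]
```

```bash
python3 - <<'E'
from h import *
crop("top","pics/k15t.png",180,170,130,100,6,"pics/k15c.png")
p=at("top",203.2,210.6,.065);q=at("top",213.5,179.2,.065);print(np.linalg.norm(p-q))
k=at("top",206.7,211.8,.099)-at("top",197,245.5,.099);print(k,np.linalg.norm(k))
E
```

```text
0.08486459803710858
[ 0.0835 -0.0198  0.    ] 0.08581544150093265
```

View pics/k15c.png

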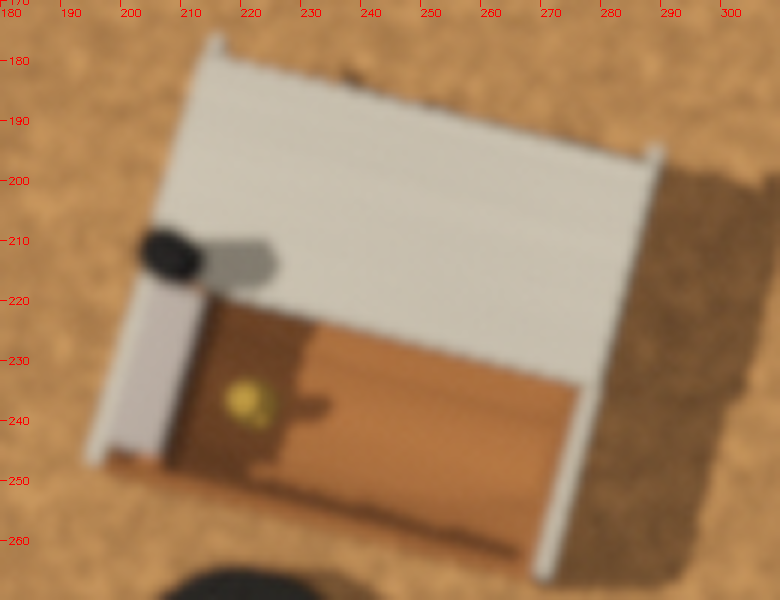

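The crop shows the cover open by about 85–86 mm, with the knob at (206, 212). The 50 g weight still stands in the case at (221, 237).

```bash
python3 - <<'E'
from workcell import bot
print(bot.job_done())
E
```

```text
the job is handed in; nothing more can be done
None
```

I handed in the job at about 28 s of the 70 s limit. The die on the pan was the pyramid (about 300 g), so I pulled up the knob, slid the cover open and stood the 200 g and 100 g weights on the empty pan.

My last checks, all from the camera pictures, since no verdict is reported:

- **Cover:** it is open by about 85–86 mm, above the 78 mm needed. The fall in spring force showed the pin had dropped into its second hole.
- **Weights:** the 200 g and 100 g weights stand upright on the pan. The 50 g weight is still in the case.
- **Beam:** it looked settled and close to level. My two measurements disagreed a little: about 0.011 rad from the weights' pan, and about 0.019 rad from the pyramid's top face. Both are under the 0.03 limit. Two rougher matches over the whole pyramid fitted poorly and would put the tilt slightly above 0.03 rad, so I did not rely on them.
- **Everything else:** the pyramid stayed on its pan, and the other dice and objects looked unmoved. The gripper was open, away from everything, at about (0.24, 0.54, 0.23).

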